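# Tip the tall canister and slide it under the cup shelf

## Robot

A 6-joint arm with a two-finger parallel gripper is mounted at the origin on the work surface. World frame = base frame: x ahead of the robot, y to its left, z up, the work surface at z = 0. Lengths are in m, angles in rad, forces in N, time in s.
With the tool pointing down it reaches from about 0.3 to 0.875 m from the base axis. Payload 6.4 kg.
Tool frame: the origin (TCP) lies between the finger pads; the fingertips stand 25 mm ahead of it and the grasp point (between the pads) lies 6 mm ahead of it; z points along the fingers, y is the line along which they close (so a half turn about z gives the same grasp; the last joint's range is limited). The gripper opens to 85 mm and grips with 20 to 120 N. Pads are 22 mm wide; open, the fingers measure 114 mm over their backs; the gripper's body (76 mm by 85 mm) begins 54 mm behind the grasp point. The pads swing forward as they close: fully open they stand 13 mm farther back than shut.
Start: joints at [-1.347, 0.181, 1.607, -0, 1.354, -0.206], TCP at [0.24, -0.523, 0.256] pointing down, gripper open.
Joint ranges: [-2.99, 2.99], [-0.89, 2.07], [0.3, 2.58], [-1.14, 4.28], [0, 2.63], [-3.12, 3.12]. Speed limits (rad/s): [2.57, 2.57, 3.01, 3.14, 3.14, 3.14].

## Interface

Orientations are given as a unit quaternion [w, x, y, z].
In Python, from bench import ctrl gives the robot as it stands.
- The arm moves only by the tool servo_tool, never from a script. Its argument "series" is text: rows parted by semicolons, each of 7 numbers parted by spaces: the gripper command: -1 is fully open, 1 is shut, values between are in proportion, then the shift along the tool's x, y, z in m, then the turn, a rotation vector about the tool's x, y, z in degrees. A call has 1 to 12 rows; each row is the pose to reach, as a shift and turn from the pose commanded when the call began, along the tool's axes at that moment; what a row does not reach only later rows make up. A row lasts 1/12 s, in which the tool goes at most 41.7 mm and 7.16 degrees, less where a joint would pass 70% of its speed; a pose out of reach is approached as far as the arm can. A call with a gripper value outside its range is refused whole. The fingers move at their own pace and stop on an object; the grip force is fixed at half the most. Time passes only in rows, so rows that repeat a pose let the fingers close. It gives the time, the measured TCP pose, the force, the opening and the grip force at its end, in the units of the state.
- ctrl.get_obs(): the state, without advancing time (a new reading comes with each control period).
- ctrl.camera(name): name is "side" or "top" or "wrist"; returns a dict with "img" (420x560x3 uint8, red, green, blue), "z_map" (420x560 float32, m along the optical axis (not along the pixel's ray), 0 where there is no reading), "fovy" (degrees; the focal length in pixels is half the picture's height over the tangent of half this angle, whatever the lens; pixels are square), "cx", "cy" (the principal point, pixels), "extrinsics" (4x4, takes a point from camera to world coordinates); the wrist camera has in their place "T_tool_cam" (4x4, takes a point from camera to tool coordinates, whose origin is the TCP and whose axes are the flange's). Camera axes: x right, y down, z forward; pixel columns grow to the right and rows downward; lengths in m; the calibration is good to about 2 mm. A picture is of the moment at which its call begins: read the wrist's pose just before it.
- ctrl.hand_in(): hands the job in; it is judged then, once.
The state is a dict: "time_s": time; "q": joint angles; "dq": joint speeds; "joint_efforts": joint torques, N m; "eef_pos": TCP position; "eef_rot": TCP orientation; "wrist_force": force on the tool from outside, world axes, zero at the start; "torque": the same for the moment, N m; "opening": opening from 0.0 (shut) to 1.0 (fully open); "grasp_force": force on a finger pad.
Only numpy, scipy, OpenCV 4.12 (cv2) and the standard library are available. Lean on these libraries where they do the work, as an engineer would, in place of code of your own. Each camera call takes 0.05 s, during which the arm holds its last target. There are 200 camera calls.

## Task

The canister is too tall to stand in the low bay under the cup shelf. Using only pushes, without pinching or lifting it, tip it over towards the shelf so that it lies on its side with the lid leading, then push it along the stone, lid first, until it is all the way inside the bay. Leave the cups, the tray and the skillet as they are.

Things in the scene. Friction and masses are not known exactly. Their poses are not given: they have to be found in the camera images.
- canister: Orange hard plastic canister, white lid, plain white label stripes; square 76 x 76 mm, 160 mm tall (body 135 mm, then a lid 68 x 68 x 25 mm), 0.2 to 0.42 kg. Stands on the stone. Origin: centre of its foot (underside), z along its length to the lid, x and y normal to its flat sides. One side faces the bay within about 15 degrees, with room to fall flat before the shelf.
- canister_mid (a point): middle (and about the mass centre) of the canister, 80 mm along its z axis from the foot. Pushed level at about 125 mm height the canister tips about its far lower edge, passes its balance point at about 25 degrees and falls flat by itself
- canister_lid (a point): centre of the canister's lid top, 160 mm along its z axis from the foot
- shelf: Fixed slim wooden shelf unit, 220 mm wide, 212 mm deep, side walls 165 mm high, back panel 250 mm (jars on the narrow top ledge reach 312 mm). Origin: centre of the underside of the 200 mm deep bay; x points inwards from the open front, y along the width, z up. Bay under the deck: bare stone floor, 190 mm wide, 115 mm high, 200 mm deep to the back panel.
- bay (a point): middle of the bay's front edge, on the stone, 100 mm in front of the shelf's origin; same axes as the shelf (x into the bay, y across it). Deck and side walls reach this front plane, so the gripper should lean with its fingertips forward (about 35 degrees) to push a thing flush with the front
- tray (a joint): pull-out wooden tray on the shelf's deck holding the cups, 186 mm wide; 0 = pushed in (start), grows up to 0.1 m as it slides out of the front
- skillet: black steel skillet, loose, 0.9 kg, rim 200 mm across, 42 mm high, straight handle along its -x reaching 250 mm from its centre, 59 mm high; origin at the centre of its underside; stands behind the canister, on the side away from the shelf (a red round silicone trivet, 150 mm across and 9 mm thick, lies fixed beside the way)
- cup0: white porcelain cup, right (-y of the shelf) in the row on the tray; rim 54 mm across, 55 mm high, 0.15 kg, foot 139 mm above the stone; origin at the centre of its underside
- cup1: white porcelain cup, middle in the row on the tray; rim 54 mm across, 55 mm high, 0.15 kg, foot 139 mm above the stone; origin at the centre of its underside
- cup2: white porcelain cup, left (+y of the shelf) in the row on the tray; rim 54 mm across, 55 mm high, 0.15 kg, foot 139 mm above the stone; origin at the centre of its underside

How it is judged:
By the outcome, as a careful person would: the job done as asked, in the order asked, and still so for the second after the job is handed in, with the robot touching nothing.
It also fails if it takes over 58 s, if anything falls off the work surface, if the arm or the gripper's body presses on something with over 40 N, if the wrist force passes 120 N, or if a joint passes its speed limit or range.

## Working session

There is one attempt and no reset: what is moved stays moved. The work goes in short steps, Python scripts to look and compute and a tool call to move; the robot and the scene stay as the last step left them, time stands still between calls to the robot, and variables do not carry over. Pictures are saved under pics/ and viewed, at most 10 in all, crops included, and the job is handed in when it is done.

Besides the shell and the picture viewer there is one more tool, called after ">>>" in YAML: its name, and indented under it one key for each argument. servo_tool: Moves the arm, as the interface text tells. Its arguments: {"type":"object","properties":{"series":{"type":"string"}},"required":["series"]}

```bash
mkdir -p pics && cat > h.py <<'E'
import numpy as np, cv2
from scipy.spatial.transform import Rotation as R
from bench import ctrl
def snap(name,fn):
    c=ctrl.camera(name); np.savez('last_'+name,**{k:v for k,v in c.items()})
    cv2.imwrite('pics/'+fn,cv2.cvtColor(c['img'],cv2.COLOR_RGB2BGR)); return c
def cloud(c,T=None):
    h,w=c['z_map'].shape; f=h/2/np.tan(np.radians(float(c['fovy']))/2)
    u,v=np.meshgrid(np.arange(w),np.arange(h)); z=c['z_map']
    P=np.stack([(u-c['cx'])/f*z,(v-c['cy'])/f*z,z],-1)
    T=c['extrinsics'] if T is None else T
    P=P@T[:3,:3].T+T[:3,3]; P[z==0]=np.nan; return P
def Rq(q): return R.from_quat(np.roll(q,-1))
E
python3 - <<'E'
from h import *
print(ctrl.get_obs())
snap('top','top0.png');snap('side','side0.png')
E
```

```text
{'time_s': 0.0, 'q': array([-1.34727726e+00,  1.81526816e-01,  1.60800916e+00,  3.05531357e-05,
        1.35376505e+00, -2.06312116e-01]), 'dq': array([ 0.00100794,  0.00165968,  0.000411  ,  0.00036719, -0.00019425,
       -0.00047101]), 'joint_efforts': array([ 2.00165632e-03, -4.44864178e+01, -3.51335871e+01, -1.89636671e-04,
        9.02769214e-03,  4.94787443e-06]), 'eef_pos': array([ 0.23951753, -0.52219199,  0.25539154]), 'eef_rot': array([-8.54285961e-04,  9.76994746e-01,  2.13261661e-01,  7.56592006e-06]), 'wrist_force': array([ 0.36180405, -0.17876913,  0.46490476]), 'torque': array([ 0.01819163,  0.00306623, -0.01284857]), 'grasp_force': 0.0, 'opening': 1.0010742279442308}
```

View pics/top0.png

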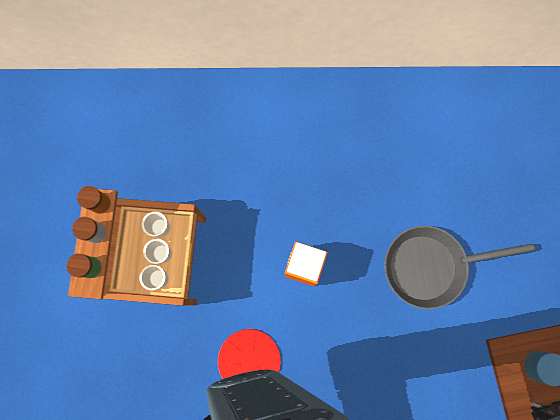

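View pics/side0.png

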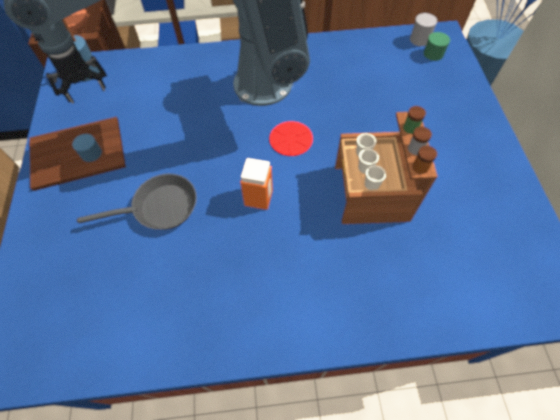

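The top picture shows the shelf at left (front edge at about col 195, rows 205–300), the canister lid at (306,262), the skillet at (428,266) with its handle to (538,248), and the trivet at (250,358). The side picture agrees.

```bash
python3 - <<'E'
from h import *
c=dict(np.load('last_top.npz')); P=cloud(c); img=c['img'].astype(int)
def p(u,v): return np.nanmedian(P[v-1:v+2,u-1:u+2].reshape(-1,3),0).round(4)
for n,(u,v) in dict(lid=(306,262),skil=(428,266),handle=(535,248),triv=(250,358),table=(300,150)).items(): print(n,p(u,v))
# lid
m=np.zeros(P.shape[:2],bool); m[225:300,270:340]=1
m&=(abs(P[...,2]-.16)<.008)
r=cv2.minAreaRect(P[m][:,:2].astype(np.float32)*1000); print('lid',r, np.median(P[m],0))
print(cv2.boxPoints(r))
# white lid & body
# shelf: tops of side walls z~.165
z=P[...,2]
for lo,hi in((.157,.172),(.24,.26),(.12,.155)):
    m=np.zeros(z.shape,bool); m[180:320,60:215]=1; m&=(z>lo)&(z<hi)
    q=P[m][:,:2].astype(np.float32)*1000; r=cv2.minAreaRect(q); print(lo,len(q),r,cv2.boxPoints(r).round(0).tolist())
m=np.zeros(z.shape,bool); m[220:315,380:475]=1; m&=(z>.034)&(z<.05)
q=P[m][:,:2].astype(np.float32)*1000; print('rim',cv2.minEnclosingCircle(q))
# wall height profile
s=dict(np.load('last_side.npz')); Ps=cloud(s)
for u,v in ((258,168),(256,205),(166,203),(292,138)): print('side',np.nanmedian(Ps[v-1:v+2,u-1:u+2].reshape(-1,3),0).round(4))
print(c['extrinsics'].round(3))
np.set_printoptions(linewidth=200)
print((z[195:215:2,186:212:2]*1000).round(0)); print((z[290:310:2,180:206:2]*1000).round(0))
E
```

```text
lid [ 0.5    -0.059   0.1596]
skil [ 0.5038 -0.3631  0.0059]
handle [ 0.5446 -0.6011  0.0559]
triv [0.2841 0.0697 0.0084]
table [ 8.01e-01 -5.19e-02  6.00e-04]
lid ((501.5669860839844, -60.6850700378418), (67.60759735107422, 67.83659362792969), 71.45442199707031) [ 0.50200229 -0.06091875  0.1602642 ]
[[ 458.65845   -81.94545 ]
 [ 522.97235  -103.521484]
 [ 544.4755    -39.42469 ]
 [ 480.16162   -17.848656]]
0.157 2298 ((524.4011840820312, 278.62017822265625), (173.4099578857422, 220.73989868164062), 85.1689453125) [[407.0, 202.0], [627.0, 183.0], [642.0, 356.0], [422.0, 374.0]]
0.24 2153 ((531.381591796875, 370.4542541503906), (68.74293518066406, 219.64706420898438), 85.22676086425781) [[419.0, 345.0], [638.0, 327.0], [644.0, 396.0], [425.0, 414.0]]
0.12 5209 ((524.4889526367188, 285.0574951171875), (187.7163543701172, 218.82737731933594), 85.33848571777344) [[408.0, 200.0], [626.0, 183.0], [641.0, 370.0], [423.0, 387.0]]
rim ((502.7938537597656, -358.7890319824219), 108.61537170410156)
side [ 0.5001 -0.0488  0.1621]
side [ 0.5379 -0.0671  0.0198]
side [ 0.4895 -0.3485  0.0067]
side 
[... 809 characters left out ...]
0.  -1.   1.  -1.]]
[[143. 163. 163. 144. 130.   3.  -5.  -1.   3.  -2.   3.  -1.   2.]
 [140. 157. 162. 138. 123.   0.   2.  -5.   3.  -0.  -4.   3.   0.]
 [159. 161. 163. 134. 124.   0.   6.   0.   3.  -1.  -2.   4.   2.]
 [160. 159. 156. 139. 125.  -1.   3.   4.  -2.   0.   4.   3.   1.]
 [164. 163. 132.  nan 119.   3.   1.  -2.   1.   1.  -2.  -2.  -1.]
 [164. 166. 163. 138. 121.  98.  73.  43.  19.  -2.  -2.   0.  -0.]
 [166. 164. 156. 136. 117.  92.  66.  43.  16.  -1.   1.   2.   6.]
 [164. 164. 159. 134. 112.  90.  65.  37.   9.   2.  -0.   2.   1.]
 [  2.   1.  -3.   1.   0.   1.   0.   2.  -2.   3.   1.  -1.   1.]
 [ -2.   2.  -0.  -1.   0.  -1.  -2.  -1.   3.   2.   4.   2.  -1.]]
```

```bash
cat >> h.py <<'E'
D=np.array([.084,.9965,0]); B=np.array([.517,.192,0])
def to(tip,head,lean,ahead=.025):
    """shift (m) and turn (deg) in present tool axes to bring the fingertip point to tip"""
    o=ctrl.get_obs(); h,L=np.radians([head,lean]); d=np.array([np.cos(h),np.sin(h),0])
    z=d*np.sin(L)-np.array([0,0,np.cos(L)]); y=np.array([np.sin(h),-np.cos(h),0]); M=np.c_[np.cross(y,z),y,z]
    R0=Rq(o['eef_rot']); t=np.array(tip)-ahead*z
    s=R0.inv().apply(t-o['eef_pos']); r=(R0.inv()*R.from_matrix(M)).as_rotvec(degrees=True)
    print('shift',s.round(4),'turn',r.round(1),'rows',np.linalg.norm(s)/.0417,np.linalg.norm(r)/7.16)
def st():
    o=ctrl.get_obs(); R0=Rq(o['eef_rot']).as_matrix(); tip=o['eef_pos']+.025*R0[:,2]
    print('t',round(o['time_s'],2),'q',o['q'].round(2),'tip',tip.round(4),'z',R0[:,2].round(3),'y',R0[:,1].round(3),'F',o['wrist_force'].round(1),'op',round(o['opening'],2))
E
python3 - <<'E'
from h import *
c=np.array([.5015,-.0607,0]); h=71.5; d=np.array([np.cos(np.radians(h)),np.sin(np.radians(h)),0])
to(c-d*.078+[0,0,.24],h,35)
E
```

```text
shift [ 0.3674 -0.243  -0.0045] turn [ 14.2  32.9 -45.4] rows 10.563358660256661 8.082575282898018
```

>>> servo_tool:
  series: "0.2 0.367 -0.243 -0.0045 14.2 32.9 -45.4;0.2 0.367 -0.243 -0.0045 14.2 32.9 -45.4;0.2 0.367 -0.243 -0.0045 14.2 32.9 -45.4;0.2 0.367 -0.243 -0.0045 14.2 32.9 -45.4;0.2 0.367 -0.243 -0.0045 14.2 32.9 -45.4;0.2 0.367 -0.243 -0.0045 14.2 32.9 -45.4;0.2 0.367 -0.243 -0.0045 14.2 32.9 -45.4;0.2 0.367 -0.243 -0.0045 14.2 32.9 -45.4;0.2 0.367 -0.243 -0.0045 14.2 32.9 -45.4;0.2 0.367 -0.243 -0.0045 14.2 32.9 -45.4;0.2 0.367 -0.243 -0.0045 14.2 32.9 -45.4;0.2 0.367 -0.243 -0.0045 14.2 32.9 -45.4"

```text
time_s: 1.1
eef_pos: [0.473, -0.1445, 0.2606]
eef_rot: [-0.176, 0.773, 0.559, 0.244]
wrist_force: [-0.6, -0.3, 0.2]
opening: 0.401
grasp_force: 0.0
```

>>> servo_tool:
  series: "0.2 0 0 0 0 0 0;0.2 0 0 0 0 0 0"

```text
time_s: 1.27
eef_pos: [0.4718, -0.1491, 0.2606]
eef_rot: [-0.175, 0.774, 0.558, 0.243]
wrist_force: [0.0, -0.1, 1.0]
opening: 0.402
grasp_force: 0.0
```

```bash
python3 - <<'E'
from h import *
st()
c=np.array([.5015,-.0607,0]); h=71.5; d=np.array([np.cos(np.radians(h)),np.sin(np.radians(h)),0])
to(c-d*.06+[0,0,.118],h,35)
E
```

```text
t 1.27 q [-0.86  0.11  1.79  0.51  1.58 -0.63] tip [ 0.4763 -0.1356  0.2401] z [ 0.182  0.542 -0.821] y [ 0.948 -0.317  0.001] F [ 0.  -0.1  1. ] op 0.4
shift [-5.42e-02  1.00e-04  1.11e-01] turn [0.  0.2 0. ] rows 2.9634869410572557 0.02267875715859539
```

>>> servo_tool:
  series: "0.2 -0.02 0 0.04 0 0 0;0.2 -0.04 0 0.08 0 0 0;0.2 -0.054 0 0.111 0 0 0;0.2 -0.054 0 0.111 0 0 0;0.2 -0.054 0 0.111 0 0 0"

```text
time_s: 1.68
eef_pos: [0.4769, -0.1306, 0.1378]
eef_rot: [-0.177, 0.775, 0.556, 0.243]
wrist_force: [-0.1, 0.7, 1.3]
opening: 0.4
grasp_force: 0.0
```

>>> servo_tool:
  series: "0.2 0.0082 0 0.0057 0 0 0;0.2 0.0131 0 0.0092 0 0 0;0.2 0.018 0 0.0126 0 0 0;0.2 0.0229 0 0.0161 0 0 0;0.2 0.0278 0 0.0195 0 0 0;0.2 0.0328 0 0.023 0 0 0;0.2 0.0377 0 0.0264 0 0 0;0.2 0.0426 0 0.0298 0 0 0;0.2 0.0426 0 0.0298 0 0 0"

```text
time_s: 2.43
eef_pos: [0.4946, -0.08, 0.1387]
eef_rot: [-0.175, 0.774, 0.558, 0.243]
wrist_force: [-0.4, 0.2, -0.3]
opening: 0.403
grasp_force: 0.0
```

```bash
python3 - <<'E'
from h import *
st(); a=snap('side','s1.png')['img']; b=snap('top','t1.png')['img']
v=np.hstack([cv2.resize(a[110:240,170:450],None,fx=1.4,fy=2.0),cv2.resize(b[150:350,60:360],None,fx=1.3,fy=1.3)]) if 0 else np.vstack([cv2.resize(a[110:250,170:450],(560,280)),cv2.resize(b[170:330,60:380],(560,280))])
cv2.imwrite('pics/m1.png',v[...,::-1])
E
```

```text
t 2.43 q [-0.73  0.25  1.91  0.58  1.3  -0.66] tip [ 0.4992 -0.0665  0.1182] z [ 0.181  0.543 -0.82 ] y [ 0.949 -0.316  0.   ] F [-0.4  0.2 -0.3] op 0.4
```

View pics/m1.png

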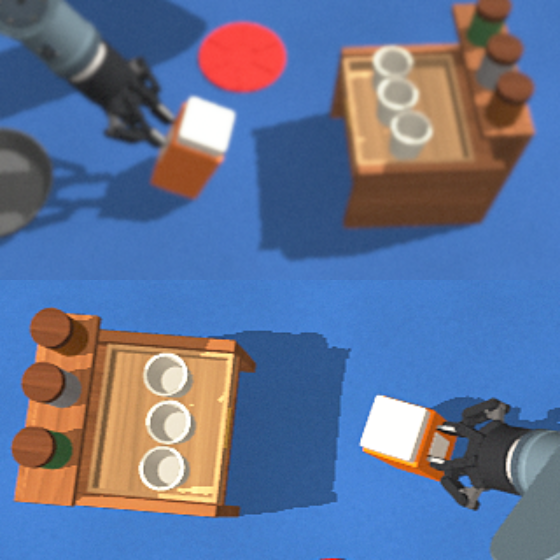

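The canister is tilting towards the shelf about its far edge, with both fingers on its back face (top view, col 445). I'll push on.

>>> servo_tool:
  series: "0.2 0.0049 0 0.0034 0 0 0;0.2 0.0098 0 0.0068 0 0 0;0.2 0.0147 0 0.0103 0 0 0;0.2 0.0196 0 0.0137 0 0 0;0.2 0.0246 0 0.0172 0 0 0;0.2 0.0287 0 0.0201 0 0 0;0.2 0.0287 0 0.0201 0 0 0"

```text
time_s: 3.12
eef_pos: [0.5058, -0.047, 0.1386]
eef_rot: [-0.175, 0.774, 0.558, 0.243]
wrist_force: [0.5, -0.2, 0.5]
opening: 0.401
grasp_force: 0.0
```

>>> servo_tool:
  series: "0.2 -0.005 0 -0.01 0 0 0;0.2 -0.01 0 -0.03 0 0 0;0.2 -0.01 0 -0.07 0 0 0;0.2 -0.01 0 -0.1 0 0 0;0.2 -0.01 0 -0.13 0 0 0;0.2 -0.01 0 -0.13 0 0 0;0.2 -0.01 0 -0.13 0 0 0;0.2 -0.01 0 -0.13 0 0 0"

```text
time_s: 3.78
eef_pos: [0.4791, -0.1268, 0.2393]
eef_rot: [-0.175, 0.775, 0.557, 0.243]
wrist_force: [0.0, 0.4, 0.9]
opening: 0.398
grasp_force: 0.0
```

```bash
python3 - <<'E'
from h import *
st(); a=snap('side','s2.png')['img']; b=snap('top','t2.png')['img']
v=np.vstack([cv2.resize(a[110:250,170:450],(560,280)),cv2.resize(b[170:330,60:380],(560,280))])
cv2.imwrite('pics/m2.png',v[...,::-1])
E
```

```text
t 3.78 q [-0.82  0.12  1.83  0.53  1.52 -0.61] tip [ 0.4837 -0.1132  0.2188] z [ 0.182  0.542 -0.821] y [ 0.948 -0.318  0.001] F [0.  0.4 0.9] op 0.4
```

View pics/m2.png

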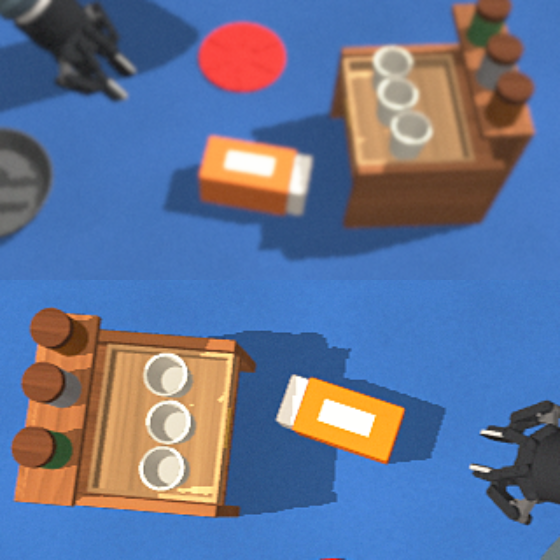

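It lies flat with the lid leading, in the top view spanning cols 280–405, and the cups are untouched. Next I measure its pose.

```bash
python3 - <<'E'
from h import *
c=dict(np.load('last_top.npz')); P=cloud(c); z=P[...,2]
m=np.zeros(z.shape,bool); m[210:290,215:300]=1; m&=(z>.066)&(z<.09)
q=P[m].astype(np.float32); r=cv2.minAreaRect(q[:,:2]*1000); print(r,np.median(q[:,2]))
L=np.array([-D[1],D[0],0])
for p in cv2.boxPoints(r)/1000:
    w=np.array([p[0],p[1],0])-B; print(p.round(4),'along',(w@D).round(4),'lat',(w@L).round(4))
E
```

```text
((541.6826782226562, 58.996192932128906), (159.82301330566406, 76.1186752319336), 71.53575897216797) 0.07626543
[ 0.4803 -0.0047] along -0.1991 lat 0.0201
[ 0.5525 -0.0289] along -0.2171 lat -0.0539
[0.6031 0.1227] along -0.0618 lat -0.0916
[0.5309 0.1468] along -0.0438 lat -0.0176
```

```bash
python3 - <<'E'
from h import *
to([.637,.069,.19],71.5,0)
E
```

```text
shift [0.1791 0.0882 0.1536] turn [ -0.1 -34.9  -0. ] rows 6.0414791222107125 4.877608924605626
```

>>> servo_tool:
  series: "1 0.179 0.088 0.154 0 -34.9 0;1 0.179 0.088 0.154 0 -34.9 0;1 0.179 0.088 0.154 0 -34.9 0;1 0.179 0.088 0.154 0 -34.9 0;1 0.179 0.088 0.154 0 -34.9 0;1 0.179 0.088 0.154 0 -34.9 0;1 0.179 0.088 0.154 0 -34.9 0;1 0.179 0.088 0.154 0 -34.9 0;1 0.179 0.088 0.154 0 -34.9 0;1 0.179 0.088 0.154 0 -34.9 0"

```text
time_s: 4.72
eef_pos: [0.6366, 0.0674, 0.2149]
eef_rot: [0.0, 0.812, 0.584, -0.001]
wrist_force: [0.5, -0.6, -0.6]
opening: -0.0
grasp_force: 0.0
```

>>> servo_tool:
  series: "1 0 0 0.04 0 0 0;1 0 0 0.08 0 0 0;1 0 0 0.12 0 0 0;1 0 0 0.14 0 0 0;1 0 0 0.16 0 0 0;1 0 0 0.16 0 0 0;1 0 0 0.16 0 0 0"

```text
time_s: 5.3
eef_pos: [0.6366, 0.0665, 0.0553]
eef_rot: [-0.0, 0.812, 0.583, -0.001]
wrist_force: [0.3, 0.0, -0.2]
opening: -0.0
grasp_force: 0.0
```

```bash
python3 - <<'E'
from h import *
st(); to([.637,.069,.03],71.5,0)
E
```

```text
t 5.3 q [-0.08  0.56  1.55 -0.    1.04  0.25] tip [0.6365 0.0665 0.0303] z [-0.002 -0.001 -1.   ] y [ 0.947 -0.32  -0.001] F [ 0.3  0.  -0.2] op -0.0
shift [ 0.0025 -0.0004  0.0003] turn [-0.1  0.1 -0.2] rows 0.06080529559782169 0.025085484965328145
```

>>> servo_tool:
  series: "1 0 -0.02 0 0 0 0;1 0 -0.03 0 0 0 0;1 0 -0.036 0 0 0 0;1 0 -0.041 0 0 0 0;1 0 -0.046 0 0 0 0;1 0 -0.05 0 0 0 0;1 0 -0.054 0 0 0 0;1 0 -0.058 0 0 0 0;1 0 -0.058 0 0 0 0;1 0 -0.058 0 0 0 0"

```text
time_s: 6.13
eef_pos: [0.5845, 0.0867, 0.0576]
eef_rot: [0.002, 0.812, 0.584, 0.002]
wrist_force: [1.7, 0.8, 8.0]
opening: -0.005
grasp_force: 3.9
```

```bash
cat >> h.py <<'E'
def can(fn):
    c=snap('top',fn); P=cloud(c); z=P[...,2]; i=c['img'].astype(int)
    m=np.zeros(z.shape,bool); m[200:300,190:320]=1; m&=(z>.066)&(z<.086)&(i[...,0]>170)&(i[...,2]<90)
    k=cv2.morphologyEx(m.astype(np.uint8),cv2.MORPH_OPEN,np.ones((3,3)))>0
    q=P[k].astype(np.float32); r=cv2.minAreaRect(q[:,:2]*1000); print(r,len(q))
    L=np.array([-D[1],D[0],0])
    for p in cv2.boxPoints(r)/1000:
        w=np.array([p[0],p[1],0])-B; print(p.round(4),'along',(w@D).round(4),'lat',(w@L).round(4))
E
python3 - <<'E'
from h import *
st(); can('t3.png')
E
```

```text
t 6.13 q [-0.05  0.46  1.69 -0.    0.98  0.27] tip [0.5846 0.0867 0.0326] z [ 0.005 -0.001 -1.   ] y [ 0.948 -0.317  0.005] F [1.7 0.8 8. ] op -0.01
((517.49658203125, 49.223670959472656), (133.42706298828125, 75.85740661621094), 81.80184173583984) 754
[ 0.4704 -0.0114] along -0.2066 lat 0.0293
[ 0.5455 -0.0222] along -0.2111 lat -0.0464
[0.5646 0.1098] along -0.0779 lat -0.0543
[0.4895 0.1207] along -0.0734 lat 0.0214
```

>>> servo_tool:
  series: "1 0 0.02 0 0 0 0;1 0 0.04 0 0 0 0;1 0 0.04 -0.04 0 0 0;1 0 0.04 -0.08 0 0 0;0.2 0 0.04 -0.12 0 0 0;0.2 0 0.04 -0.16 0 0 0;0.2 0 0.04 -0.16 0 0 0;0.2 0 0.04 -0.16 0 0 0"

```text
time_s: 6.85
eef_pos: [0.6221, 0.074, 0.2192]
eef_rot: [0.003, 0.812, 0.584, 0.002]
wrist_force: [-0.4, 0.2, -1.0]
opening: 0.398
grasp_force: 0.0
```

```bash
python3 - <<'E'
from h import *
st(); to([.502,-.085,.19],85.2,37)
E
```

```text
t 6.85 q [-0.07  0.32  1.51 -0.    1.3   0.25] tip [0.6222 0.074  0.1942] z [ 0.007 -0.001 -1.   ] y [ 0.948 -0.317  0.007] F [-0.4  0.2 -1. ] op 0.4
shift [-0.2035 -0.0599  0.0087] turn [  4.8  36.8 -13.1] rows 5.092094862873496 5.498456701987673
```

>>> servo_tool:
  series: "0.2 -0.203 -0.06 0.009 4.8 36.8 -13.1;0.2 -0.203 -0.06 0.009 4.8 36.8 -13.1;0.2 -0.203 -0.06 0.009 4.8 36.8 -13.1;0.2 -0.203 -0.06 0.009 4.8 36.8 -13.1;0.2 -0.203 -0.06 0.009 4.8 36.8 -13.1;0.2 -0.203 -0.06 0.009 4.8 36.8 -13.1;0.2 -0.203 -0.06 0.009 4.8 36.8 -13.1;0.2 -0.203 -0.06 0.009 4.8 36.8 -13.1;0.2 -0.203 -0.06 0.009 4.8 36.8 -13.1;0.2 -0.203 -0.06 0.009 4.8 36.8 -13.1;0.2 -0.203 -0.06 0.009 4.8 36.8 -13.1"

```text
time_s: 7.77
eef_pos: [0.4995, -0.0977, 0.2068]
eef_rot: [-0.217, 0.698, 0.642, 0.231]
wrist_force: [0.3, -0.4, -0.1]
opening: 0.399
grasp_force: 0.0
```

```bash
python3 - <<'E'
from h import *
st(); to([.5026,-.0829,.038],85.2,37)
E
```

```text
t 7.77 q [-0.73  0.27  1.74  0.5   1.56 -0.76] tip [ 0.5006 -0.0827  0.1868] z [ 0.044  0.599 -0.799] y [ 0.997 -0.081 -0.006] F [ 0.3 -0.4 -0.1] op 0.4
shift [-0.0895  0.0028  0.1189] turn [-0.4  0.1 -0.1] rows 3.5701071331471006 0.052510561874430144
```

>>> servo_tool:
  series: "0.2 -0.03 0.001 0.04 0 0 0;0.2 -0.06 0.002 0.08 0 0 0;0.2 -0.08 0.003 0.107 0 0 0;0.2 -0.0895 0.003 0.119 0 0 0;0.2 -0.0895 0.003 0.119 0 0 0;0.2 -0.0895 0.003 0.119 0 0 0"

```text
time_s: 8.27
eef_pos: [0.5011, -0.0977, 0.0576]
eef_rot: [-0.218, 0.698, 0.642, 0.231]
wrist_force: [0.2, -0.9, 0.3]
opening: 0.402
grasp_force: 0.0
```

>>> servo_tool:
  series: "0.2 0.02 0 0.015 0 0 0;0.2 0.036 0 0.027 0 0 0;0.2 0.044 0 0.033 0 0 0;0.2 0.05 0 0.0375 0 0 0;0.2 0.056 0 0.042 0 0 0;0.2 0.062 0 0.0465 0 0 0;0.2 0.068 0 0.051 0 0 0;0.2 0.074 0 0.0556 0 0 0;0.2 0.08 0 0.06 0 0 0;0.2 0.086 0 0.0646 0 0 0;0.2 0.092 0 0.069 0 0 0;0.2 0.092 0 0.069 0 0 0"

```text
time_s: 9.27
eef_pos: [0.5103, 0.0169, 0.0578]
eef_rot: [-0.218, 0.698, 0.641, 0.231]
wrist_force: [0.0, 0.2, 0.4]
opening: 0.399
grasp_force: 0.0
```

```bash
python3 - <<'E'
from h import *
st(); can('t4.png')
b=cv2.imread('pics/t4.png'); a=snap('side','s4.png')['img'][...,::-1]
v=np.vstack([cv2.resize(a[110:250,170:450],(560,280)),cv2.resize(b[170:330,60:380],(560,280))])
cv2.imwrite('pics/m4.png',v)
E
```

```text
t 9.27 q [-0.54  0.45  1.87  0.61  1.21 -0.79] tip [0.5113 0.0319 0.0378] z [ 0.044  0.601 -0.798] y [ 0.997 -0.082 -0.007] F [0.  0.2 0.4] op 0.4
((517.2584228515625, 105.66482543945312), (135.67457580566406, 75.97173309326172), 85.1212387084961) 1441
[0.4736 0.0413] along -0.1538 lat 0.0305
[0.5493 0.0348] along -0.1539 lat -0.0454
[0.5609 0.17  ] along -0.0182 lat -0.0456
[0.4852 0.1765] along -0.0181 lat 0.0304
```

View pics/m4.png

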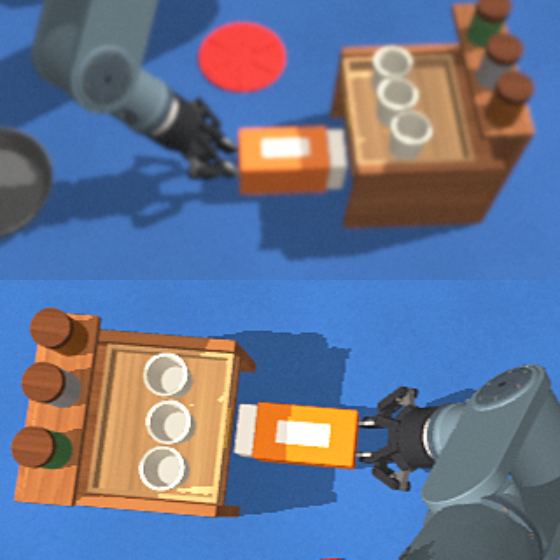

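The canister is square to the bay (85.1° against 85.2°, 7 mm off centre) with its lid just at the front plane. I'll push on.

>>> servo_tool:
  series: "0.2 0.0064 0 0.0048 0 0 0;0.2 0.0144 0 0.0108 0 0 0;0.2 0.024 0 0.018 0 0 0;0.2 0.0335 0 0.0252 0 0 0;0.2 0.043 0 0.0324 0 0 0;0.2 0.0526 0 0.0396 0 0 0;0.2 0.0622 0 0.0468 0 0 0;0.2 0.0718 0 0.054 0 0 0;0.2 0.0814 0 0.0613 0 0 0;0.2 0.091 0 0.0685 0 0 0;0.2 0.099 0 0.0745 0 0 0;0.2 0.099 0 0.0745 0 0 0"

```text
time_s: 10.37
eef_pos: [0.5207, 0.1407, 0.0581]
eef_rot: [-0.217, 0.698, 0.642, 0.231]
wrist_force: [0.1, 0.3, -0.2]
opening: 0.398
grasp_force: 0.0
```

```bash
python3 - <<'E'
from h import *
st(); can('t5.png')
o=ctrl.get_obs(); R0=Rq(o['eef_rot']).as_matrix(); t=o['eef_pos']+.025*R0[:,2]; print('tip along',(t-B)@D, 'step dir', R0.T@D)
E
```

```text
t 10.37 q [-0.3   0.43  1.9   0.72  1.1  -0.65] tip [0.5218 0.1557 0.0382] z [ 0.044  0.601 -0.798] y [ 0.997 -0.082 -0.006] F [ 0.1  0.3 -0.2] op 0.4
((522.93505859375, 181.41722106933594), (37.6888313293457, 75.41649627685547), 85.38359832763672) 495
[0.4838 0.1657] along -0.029 lat 0.0308
[0.559  0.1596] along -0.0288 lat -0.0446
[0.562  0.1972] along 0.0089 lat -0.0444
[0.4869 0.2032] along 0.0087 lat 0.031
tip along -0.03661620344929916 step dir [0.79865746 0.00216256 0.60183871]
```

>>> servo_tool:
  series: "0.2 0.0064 0 0.0048 0 0 0;0.2 0.0128 0 0.0096 0 0 0;0.2 0.0192 0 0.0144 0 0 0;0.2 0.0256 0 0.0193 0 0 0;0.2 0.032 0 0.0241 0 0 0;0.2 0.0368 0 0.0277 0 0 0;0.2 0.0407 0 0.0307 0 0 0;0.2 0.0407 0 0.0307 0 0 0"

```text
time_s: 11.08
eef_pos: [0.5253, 0.1905, 0.0581]
eef_rot: [-0.217, 0.698, 0.642, 0.232]
wrist_force: [0.6, -0.3, -0.1]
opening: 0.399
grasp_force: 0.0
```

>>> servo_tool:
  series: "0.2 -0.024 0 -0.018 0 0 0;0.2 -0.048 0 -0.036 0 0 0;0.2 -0.08 0 -0.06 0 0 0;0.2 -0.104 0 -0.078 0 0 0;0.2 -0.104 0 -0.118 0 0 0;0.2 -0.104 0 -0.158 0 0 0;0.2 -0.104 0 -0.198 0 0 0;0.2 -0.104 0 -0.198 0 0 0;0.2 -0.104 0 -0.198 0 0 0"

```text
time_s: 11.83
eef_pos: [0.5106, -0.0142, 0.1554]
eef_rot: [-0.214, 0.699, 0.641, 0.232]
wrist_force: [-0.2, 0.6, -0.1]
opening: 0.4
grasp_force: 0.0
```

```bash
python3 - <<'E'
from h import *
st(); b=snap('top','t6.png')['img'][...,::-1]; a=snap('side','s6.png')['img'][...,::-1]
v=np.vstack([cv2.resize(a[110:250,170:450],(560,280)),cv2.resize(b[170:330,60:380],(560,280))])
cv2.imwrite('pics/m6.png',v)
for n in('top','side'):
    c=dict(np.load(f'last_{n}.npz')); P=cloud(c); i=c['img'].astype(int); m=(i[...,0]>150)&(i[...,2]<60)&(i[...,0]-i[...,1]>60)&(i[...,1]>60)&(P[...,2]<.085)&(P[...,1]>0)
    print(n,m.sum(), P[m].mean(0) if m.any() else '')
c=dict(np.load('last_top.npz')); P=cloud(c); z=P[...,2]; m=np.zeros(z.shape,bool); m[180:320,60:215]=1; m&=(z>.12)&(z<.172)
print(cv2.minAreaRect(P[m][:,:2].astype(np.float32)*1000))
E
```

```text
t 11.83 q [-0.59  0.29  1.84  0.56  1.4  -0.71] tip [0.5119 0.0007 0.1354] z [ 0.05   0.598 -0.8  ] y [ 0.996 -0.086 -0.002] F [-0.2  0.6 -0.1] op 0.4
top 2422 [0.27391277 0.07355079 0.00746681]
side 20 [0.27594204 0.0773313  0.00969361]
((524.7598876953125, 285.17169189453125), (189.3753662109375, 220.1754913330078), 85.41954040527344)
```

View pics/m6.png

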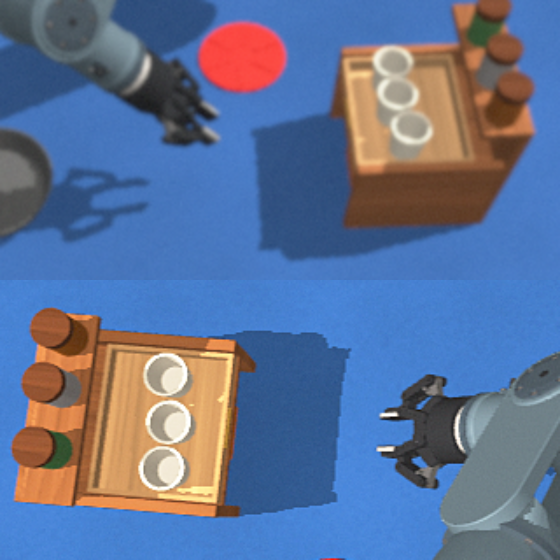

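The canister is out of sight under the deck. Its foot is about 20 mm inside the front plane, worked out from the final fingertip position. The cups, tray and shelf are unchanged and the arm is clear.

```bash
python3 -c "
from bench import ctrl; print(ctrl.hand_in())"
```

```text
the job is handed in; nothing more can be done
None
```

I tipped the canister onto its side and pushed it lid first into the bay, its foot about 20 mm inside the front by the final fingertip position (the cameras can't see under the deck); cups, tray and skillet look undisturbed, and I handed the job in at about 12 s with no verdict returned.

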